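Mount the foam car model on the carving stand

ROBOT

A 7-joint arm with a two-finger parallel gripper is mounted at the origin on the work surface. World frame = base frame: x ahead of the robot, y to its left, z up, the work surface at z = 0. Lengths are in m, angles in rad, forces in N, time in s.
With the tool pointing down it reaches from about 0.35 to 0.9 m from the base axis. Payload 8.1 kg.
Tool frame: the origin (TCP) lies at the very end of the fingers, on their centre line; the grasp point (between the pads) lies 19 mm behind it (grasp_offset is the distance from the TCP to the grasp point, in m); z points along the fingers, y is the line along which they close (so a half turn about z gives the same grasp; the last joint's range is limited). The gripper opens to 92 mm and grips with 3 to 60 N. Pads are 19 mm wide; open, the fingers measure 130 mm over their backs; the gripper's body (75 mm by 190 mm) begins 47 mm behind the grasp point.
Start: joints at [1.245, 0.434, 0.025, 1.573, -0.012, 1.134, -0.075], TCP at [0.138, -0.61, 0.227] pointing down, gripper open.
Joint ranges: [-2.62, 2.62], [-0.44, 2.09], [-1.27, 1.32], [0.08, 2.57], [-1.32, 4.46], [0.12, 2], [-2.74, 2.74]. Speed limits (rad/s): [2.22, 2.22, 3.01, 3.01, 3.14, 3.14, 3.14].

INTERFACE

Orientations are given as a rotation vector (axis times angle).
In Python, from cell import observe, get_image, camera_params, sign_off, silhouettes, grasp_offset gives the robot as it stands. The module is installed in compiled form; this text tells all that it offers.
- The arm moves only by the tool jog_arm, never from a script. Its argument "motion" is a list that holds one entry, the list of rows, each a list of 7 numbers: the shift along the tool's x, y, z in m, then the turn, a rotation vector about the tool's x, y, z in rad, then the closure, from -1 (fully open) to 1 (shut), so that 0 is half open. In form: [[[dx, dy, dz, wx, wy, wz, hand], ...]]. A call has 1 to 10 rows; each row is the pose to reach, as a shift and turn from the pose commanded when the call began, along the tool's axes at that moment; what a row does not reach only later rows make up. A row lasts 1/12 s, in which the tool goes at most 41.7 mm and 7.16 degrees, less where a joint would pass 70% of its speed; a pose out of reach is approached as far as the arm can. A call with a gripper value outside its range is refused whole. The fingers move at their own pace and stop on an object; "force" is the grip in N (left out, the last holds). Time passes only in rows, so rows that repeat a pose let the fingers close. It gives the time, the measured TCP pose, the force, the opening and the grip force at its end, in the units of the state.
- observe(): the state, without advancing time (a new reading comes with each control period).
- get_image(name): name is "side" or "top"; returns the picture (420x560x3 uint8, red, green, blue); there is no depth.
- camera_params(name): a dict with "vertical_fov" (degrees; the focal length in pixels is half the picture's height over the tangent of half this angle, whatever the lens; pixels are square), "cx", "cy" (the principal point, pixels), "dist_coeffs" ([k1, k2, p1, p2, k3] as OpenCV has them; the pictures are not rectified), "T" (4x4, takes a point from camera to world coordinates). Camera axes: x right, y down, z forward; pixel columns grow to the right and rows downward; lengths in m; the calibration is good to about 2 mm. A picture is of the moment at which its call begins. camera_params takes no time and is no camera call.
- sign_off(): hands the job in; it is judged then, once.
Trained networks look in the newest picture that a camera, given by its name, has taken for a name from the list of things; names that differ only in an ending like _2 or _b are one class to them, and where a whole thing is asked for, a point or a joint stands for the part that bears it (a point fixed in the world has none). Each returns a list of dicts, best first, with "p" (0 to 1); they miss things now and then, are a little off and sometimes report something else, mostly with a low value. They report only what shows in the picture. A call takes as long as a camera call. They do not tell look-alikes from the thing itself.
- silhouettes(query, camera): "mask" (420x560 bool, what is visible of it) and "pixel" ([column, row] in pixels, amid what is visible of it).
The state is a dict: "clock": time; "joints": joint angles; "dq": joint speeds; "joint_efforts": joint torques, N m; "position": TCP position; "ee_rot": TCP orientation; "force": force on the tool from outside, world axes, zero at the start; "ft_torque": the same for the moment, N m; "width": opening from 0.0 (shut) to 1.0 (fully open); "gripper_force": force on a finger pad.
Only numpy, scipy, OpenCV 4.12 (cv2) and the standard library are available. Lean on these libraries where they do the work, as an engineer would, in place of code of your own. Each camera call takes 0.05 s, during which the arm holds its last target. There are 200 camera calls.

TASK

Lift the holder that carries the foam car model and, with its latch lever still up, lower it gently onto the ball of the carving stand until it sits flat on the collar. Then press the latch lever fully down, and leave the holder seated there; do not drop or force it, and leave the other things on the table where they are.

Things in the scene. Friction and masses are not known exactly. Their poses are not given: they have to be found in the camera images.
- model_grip (a point): Grip point on the loose holder (about 0.65 kg): yellow foam car fixed on an upside-down aluminium cup. Near the centre of mass; 74 mm above the holder's underside, 12 mm ahead of the cup's axis. Own x to the car's nose, y across, z up. Car body here 54 mm wide (y), flat upright sides 53 to 87 mm above the underside, from 27 mm behind to 78 mm ahead of this point. A 40 to 60 N grip suits it.
- model_top (a point): Centre of the top of the car's cabin (46 mm wide, 62 mm long), 109 mm above the holder's underside and 22 mm ahead of the cup's axis. Same axes as model_grip.
- socket_mouth (a point): Centre of the holder's underside, on the cup's axis, where the cavity opens downward (45 mm across, 44 mm deep). The cup is 72 mm across and 53 mm high, its foot ring 110 mm across, 10 mm thick, with a 66 mm opening. Same axes as model_grip. At table height at the start.
- latch (a joint): Angle of the steel latch lever hinged on top of the cup behind the car's tail: 0 is fully down (level, on its rest), 0.75 rad fully up. Starts between 0.5 and 0.68. It stays where it is left; about 1 to 2 N on its pad moves it down, then it meets a rigid stop. Follow the pad's arc as it comes down: pushing straight down on the lever's end edge can bind.
- latch_pad (a point): Centre of the top of the lever's thumb pad (28 mm along the lever, 30 mm wide). The lever points away from the car (holder's -x). Its hinge runs along the holder's y, 26 mm behind the cup's axis, 58 mm above the underside; the pad is 48 mm from it. With the lever down this point is 74 mm behind the cup's axis and 63 mm above the underside.
- stand_seat (a point): Centre of the flat top face of the carving stand's collar (110 mm across, 70 mm above the table). The stand is dark steel, bolted down, with a foot 136 mm across. The holder is home when socket_mouth is on this point; any heading will do.
- stand_ball (a point): Centre of the stand's steel ball, 40 mm across, 21 mm above stand_seat; the ball's top is 41 mm above stand_seat.
- offcut_center (a point): Bystander: stepped yellow foam offcut, 120 x 70 x 79 mm, loose; point 40 mm above the table in its middle.
- pot_center (a point): Bystander: white ceramic cup, 80 mm across, 100 mm high, loose; point half-way up.
- chisel_grip (a point): Bystander: carving tool with a light wooden handle, 200 mm long, lying loose; point on the handle.
Mind the look-alikes: they are no part of the job. What is shaped like the part that bears model_grip but red is not meant.

How it is judged:
By the outcome, as a careful person would: the job done as asked, in the order asked, and still so for the second after the job is handed in, with the robot touching nothing.
It also fails if it takes over 56 s, if anything falls off the work surface, if the arm or the gripper's body presses on something with over 40 N, if the wrist force passes 120 N, or if a joint passes its speed limit or range.

## Working session

There is one attempt and no reset: what is moved stays moved. The work goes in short steps, Python scripts to look and compute and a tool call to move; the robot and the scene stay as the last step left them, time stands still between calls to the robot, and variables do not carry over. Pictures are saved under pics/ and viewed, at most 10 in all, crops included, and the job is handed in when it is done.

Besides the shell and the picture viewer there is one more tool, called after "Request:" by a JSON object that holds its "name" and its "arguments". jog_arm: Moves the arm, as the interface text tells. Its arguments: {"type":"object","properties":{"motion":{"type":"array"},"force":{"type":"number"}},"required":["motion"]}

```bash
mkdir -p pics; cat > h.py <<'E'
import numpy as np, cv2
from cell import *
from scipy.spatial.transform import Rotation as R
def cam(n):
    p=camera_params(n); f=210/np.tan(np.radians(p['vertical_fov'])/2)
    return np.array([[f,0,p['cx']],[0,f,p['cy']],[0,0,1]]),np.array(p['dist_coeffs'],float),np.array(p['T'])
def ray(n,uv):
    K,d,T=cam(n); q=cv2.undistortPoints(np.array(uv,float).reshape(-1,1,2),K,d).reshape(-1,2)
    return T[:3,3],np.c_[q,np.ones(len(q))]@T[:3,:3].T
def at_z(n,uv,z):
    o,d=ray(n,uv); return o+d*((z-o[2])/d[:,2])[:,None]
def proj(n,P):
    K,d,T=cam(n); Ti=np.linalg.inv(T)
    return cv2.projectPoints(np.array(P,float).reshape(-1,1,3),cv2.Rodrigues(Ti[:3,:3])[0],Ti[:3,3],K,d)[0].reshape(-1,2)
def save(n,img): cv2.imwrite('pics/'+n+'.png',img[...,::-1])
E
python3 - <<'E'
from h import *
np.set_printoptions(precision=3,suppress=True)
a=get_image('side');b=get_image('top')
save('side0',a);save('top0',b)
for n in('side','top'):
    print(n,cam(n)[2])
    for q in('model_grip','model_top','socket_mouth','latch_pad','stand_seat','stand_ball','offcut_center','pot_center','chisel_grip'):
        try: print(q,[(round(s['p'],2),np.round(s['pixel']),s['mask'].sum()) for s in silhouettes(q,n)])
        except Exception as e: print(q,e)
s=observe();print(s['clock'],s['position'],s['ee_rot'],s['joints'],s['force'],grasp_offset)
E
```

```text
side [[ 0.988 -0.105  0.113  0.413]
 [-0.154 -0.709  0.688 -0.861]
 [ 0.008 -0.697 -0.717  0.987]
 [ 0.     0.     0.     1.   ]]
model_grip [(0.88, array([281., 276.]), np.int64(1869)), (0.73, array([225., 348.]), np.int64(2744))]
model_top [(0.97, array([281., 275.]), np.int64(1869)), (0.94, array([225., 347.]), np.int64(2791)), (0.17, array([254., 187.]), np.int64(1261))]
socket_mouth [(0.64, array([281., 273.]), np.int64(1974)), (0.58, array([223., 345.]), np.int64(2698))]
latch_pad [(0.53, array([254., 348.]), np.int64(364)), (0.46, array([256., 279.]), np.int64(166))]
stand_seat [(0.79, array([253., 186.]), np.int64(1274)), (0.35, array([257., 279.]), np.int64(137))]
stand_ball [(0.59, array([259., 183.]), np.int64(1286))]
offcut_center [(0.75, array([349., 215.]), np.int64(1228)), (0.57, array([261., 277.]), np.int64(153))]
pot_center [(0.7, array([298., 130.]), np.int64(602))]
chisel_grip [(0.62, array([351., 324.]), np.int64(489)), (0.61, array([281., 272.]), np.int64(1861))]
top [[ 0.009 -0.99   0.141  0.393]
 [-1.    -0.006  0.016 -0.026]
 [-0.015 -0.141 -0.99   1.376]
 [ 
[... 241 characters left out ...]
ay([353., 246.]), np.int64(1581))]
socket_mouth [(0.92, array([423., 296.]), np.int64(1698)), (0.57, array([351., 246.]), np.int64(1576))]
latch_pad [(0.71, array([427., 272.]), np.int64(244)), (0.52, array([368., 263.]), np.int64(182))]
stand_seat [(0.63, array([220., 250.]), np.int64(1686))]
stand_ball [(0.96, array([220., 250.]), np.int64(1697))]
offcut_center [(0.98, array([289., 164.]), np.int64(1109))]
pot_center [(0.91, array([147., 182.]), np.int64(763)), (0.47, array([290., 165.]), np.int64(1175))]
chisel_grip [(0.83, array([401., 185.]), np.int64(377))]
1.0 [ 0.138 -0.61   0.227] [ 3.122  0.349 -0.   ] [ 1.245  0.434  0.025  1.573 -0.012  1.134 -0.075] [ 0.255 -0.362 -1.111] 0.0188
```

View pics/side0.png

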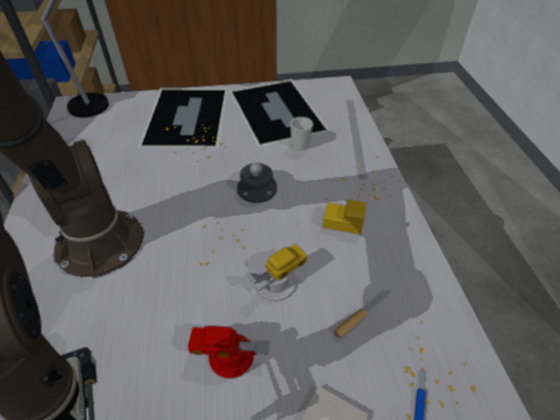

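View pics/top0.png

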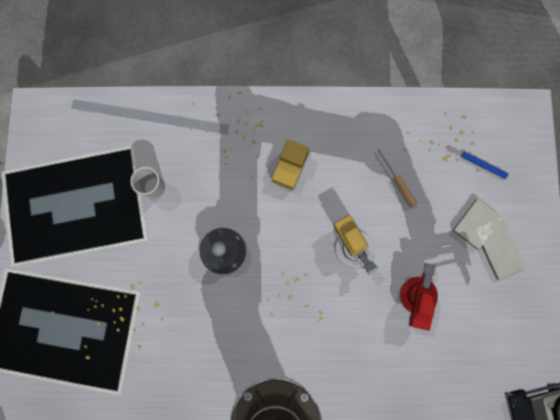

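The candidates for the holder are the yellow car on an aluminium cup, at side (281,272) and top (351,240), and the red look-alike, at side (225,345) and top (421,298). The yellow one fits the description. The stand is at side (256,182) and top (221,250). I'll confirm the yellow one in an enlarged crop.

```bash
python3 - <<'E'
from h import *
np.set_printoptions(precision=4,suppress=True)
a=get_image('side');b=get_image('top')
c1=cv2.resize(a[230:310,235:320],None,fx=4.6,fy=4.6,interpolation=cv2.INTER_CUBIC)
c2=cv2.resize(b[200:280,310:395],None,fx=4.6,fy=4.6,interpolation=cv2.INTER_CUBIC)
save('crop0',np.hstack([c1,c2]))
# stand
o1,d1=ray('side',[256,170]);
def tri(p,q):
    o1,d1=ray('side',[p]);o2,d2=ray('top',[q]);d1=d1[0]/np.linalg.norm(d1[0]);d2=d2[0]/np.linalg.norm(d2[0])
    s=np.linalg.lstsq(np.c_[d1,-d2],o2-o1,rcond=None)[0];A=o1+s[0]*d1;B=o2+s[1]*d2;return (A+B)/2,np.linalg.norm(A-B)
print('ball',tri([256,170],[220,249]))
hsv=cv2.cvtColor(b,cv2.COLOR_RGB2HSV)
for n,im in(('side',a),('top',b)):
    hsv=cv2.cvtColor(im,cv2.COLOR_RGB2HSV);y=cv2.inRange(hsv,(18,130,90),(32,255,255))
    k,l,st,ce=cv2.connectedComponentsWithStats(y)
    for i in range(1,k):
        if st[i,4]>150: print(n,st[i],ce[i],cv2.minAreaRect(np.argwhere(l==i)[:,::-1].astype(np.float32)))
    g=silhouettes('stand_ball',n)[0]['mask'];ys,xs=np.nonzero(g);print('stand mask',n,xs.min(),xs.max(),ys.min(),ys.max(),xs.mean(),ys.mean())
    crop=cv2.cvtColor(im,cv2.COLOR_RGB2GRAY)
E
```

```text
ball (array([0.4872, 0.1554, 0.0873]), np.float64(0.0017936296195211338))
side [ 323  200   43   34 1058] [344.6437 216.0558] ((344.09600830078125, 214.47201538085938), (38.99702835083008, 31.84160614013672), 10.304845809936523)
side [266 245  41  35 794] [284.6889 260.631 ] ((285.3460998535156, 260.26922607421875), (23.574758529663086, 40.21576690673828), 56.3099365234375)
stand mask side 237 276 163 202 256.17145073700544 183.1799844840962
top [273 141  35  48 974] [289.9312 164.3563] ((289.7455749511719, 164.31065368652344), (23.307695388793945, 43.384620666503906), 22.61986541748047)
top [335 216  32  39 657] [350.3288 235.1202] ((350.314697265625, 235.1094970703125), (36.19804000854492, 18.43165397644043), 59.4207763671875)
stand mask top 201 245 228 273 222.58691701998788 250.51362810417928
```

View pics/crop0.png

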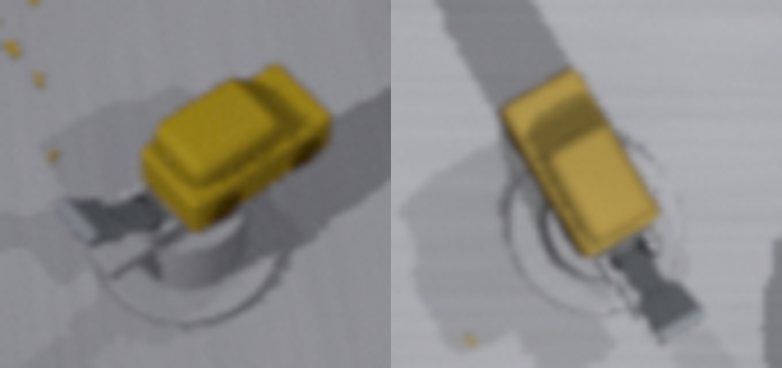

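The crop confirms it: a yellow foam car on a grey aluminium cup and ring, with the lever raised behind the tail (lower left in side, lower right in top). Next I'll fit its pose and the stand's position by silhouette.

```bash
cat > fit.py <<'E'
from h import *
from scipy.optimize import minimize
def box(x0,x1,w,z0,z1): return np.array([[x,y,z] for x in(x0,x1) for y in(-w/2,w/2) for z in(z0,z1)])
def disc(r,z): t=np.linspace(0,2*np.pi,40);return np.c_[r*np.cos(t),r*np.sin(t),0*t+z]
CAR=[box(-.015,.090,.054,.053,.087),np.r_[box(-.009,.053,.046,.087,.109)]]
STAND=[np.r_[disc(.068,0),disc(.068,.012)],np.r_[disc(.055,.058),disc(.055,.07)],np.r_[disc(.03,.01),disc(.03,.06)]]
def render(n,parts,p,S=4):
    c,s=np.cos(p[2]),np.sin(p[2]);M=np.zeros((420*S,560*S),np.uint8)
    z=p[3] if len(p)>3 else 0
    for q in parts:
        P=q@np.array([[c,s,0],[-s,c,0],[0,0,1]])+[p[0],p[1],z]
        h=cv2.convexHull(((proj(n,P)+.5)*S*16).astype(np.int32));cv2.fillConvexPoly(M,h,255,cv2.LINE_AA,4)
    return cv2.resize(M,(560,420),interpolation=cv2.INTER_AREA)/255.
def fit(parts,masks,p0,free):
    p0=np.array(p0,float)
    def f(v):
        p=p0.copy();p[free]=v
        c=0
        for n,m in masks.items():
            r=render(n,parts,p);c+=1-np.minimum(r,m).sum()/np.maximum(r,m).sum()
        return c/len(masks)
    st=np.array([.01,.01,.15,.01])[free]
    x0=p0[free];sim=np.r_[[x0],x0+np.diag(st)]
    r=minimize(f,x0,method='Nelder-Mead',options=dict(initial_simplex=sim,xatol=2e-4,fatol=1e-4,maxfev=150))
    return r.x,r.fun
def yellow(im,near):
    y=cv2.inRange(cv2.cvtColor(im,cv2.COLOR_RGB2HSV),(15,110,50),(34,255,255))
    k,l,st,ce=cv2.connectedComponentsWithStats(y)
    i=min((i for i in range(1,k) if st[i,4]>250),key=lambda i:np.hypot(*(ce[i]-near)));return (l==i).astype(float)
E
cat > m.py <<'E'
from fit import *
np.set_printoptions(precision=4,suppress=True)
im={n:get_image(n) for n in('side','top')}
ym={'side':yellow(im['side'],[284,260]),'top':yellow(im['top'],[350,235])}
g=at_z('top',[[350,235]],.09)[0];print('guess',g)
# heading: image up-left -> world
f=at_z('top',[[340,218],[358,250]],.09);hd=np.arctan2(*(f[0]-f[1])[1::-1]);print(hd)
c=g[:2]-.035*np.array([np.cos(hd),np.sin(hd)])
for ms in(ym,{'side':ym['side']},{'top':ym['top']}): print('car',fit(CAR,ms,[*c,hd],[0,1,2]))
sm={n:silhouettes('stand_ball',n)[0]['mask'].astype(float) for n in im}
for ms in(sm,{'side':sm['side']},{'top':sm['top']}): print('stand',fit(STAND,ms,[.487,.155,0],[0,1]))
for n in im:
    s=[x for x in silhouettes('latch_pad',n)]
    print(n,[(x['p'],x['pixel']) for x in s])
E
python3 m.py
```

```text
guess [ 0.5272 -0.201   0.09  ]
0.5028199742711691
car (array([ 0.4983, -0.2249,  0.6017]), np.float64(0.1678668573094501))
car (array([ 0.4996, -0.2247,  0.6297]), np.float64(0.15904020174488187))
car (array([ 0.4958, -0.2203,  0.4976]), np.float64(0.17092910326966648))
stand (array([0.4881, 0.1607]), np.float64(0.0503860795450774))
stand (array([0.487 , 0.1609]), np.float64(0.0352762344061226))
stand (array([0.4895, 0.1599]), np.float64(0.05560137042326241))
side [(0.68, [256.8, 278.3]), (0.6, [347.3, 213.0]), (0.54, [258.6, 347.4])]
top [(0.71, [366.2, 263.8]), (0.52, [426.0, 271.7])]
```

```bash
python3 - <<'E'
from fit import *
im={n:get_image(n) for n in('side','top')}
rows=[]
def ov(n,parts,p,x,y,w=90,h=65,S=4):
    I=cv2.resize(im[n][y:y+h,x:x+w],None,fx=S,fy=S,interpolation=cv2.INTER_CUBIC)
    c,s=np.cos(p[2]),np.sin(p[2])
    for k,q in enumerate(parts):
        P=proj(n,q@np.array([[c,s,0],[-s,c,0],[0,0,1]])+[p[0],p[1],0])
        h_=cv2.convexHull(P.astype(np.float32)) if len(q)!=40 else P.astype(np.float32)
        cv2.polylines(I,[((h_-[x,y]+.5)*S).astype(np.int32).reshape(-1,1,2)],True,[(255,0,0),(0,255,0),(0,0,255),(255,0,255)][k%4],1)
    return I
C=CAR+[disc(.055,.01),disc(.036,.053)]
b=np.array([.488,.160,.091]);t=np.linspace(0,2*np.pi,40)
def S_(n):
    T=cam(n)[2];return [disc(.068,0),disc(.055,.07),.02*(np.outer(np.cos(t),T[:3,0])+np.outer(np.sin(t),T[:3,1]))+[0,0,.091]]
p=[.4983,-.2249,.60]
A=np.vstack([np.hstack([ov('side',C,p,235,235),ov('top',C,p,305,210)]),np.hstack([ov('side',S_('side'),[.488,.1605,0],212,150),ov('top',S_('top'),[.488,.1605,0],178,216)])])
save('ov0',A)
E
```

```text
(no output)
```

View pics/ov0.png

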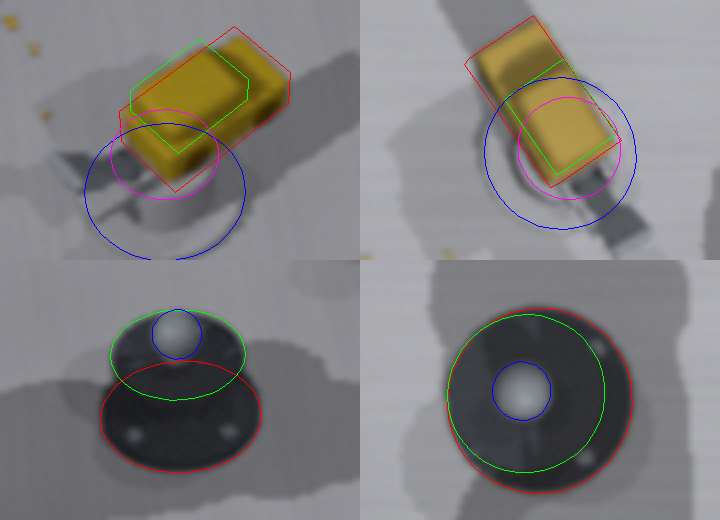

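The stand fit overlays exactly, at (0.488, 0.1605). The car outline is smaller than my box model, and the ring puts the cup axis near (0.499, -0.223). I'll refit with the body size left free.

```bash
cat > m2.py <<'E'
from fit import *
np.set_printoptions(precision=4,suppress=True)
im={n:get_image(n) for n in('side','top')}
ym={'side':yellow(im['side'],[284,260]),'top':yellow(im['top'],[350,235])}
def f(v):
    x,y,h,w,L,zt=v
    parts=[box(-L/2,L/2,w,.056,.087),np.array(box(-.060+.0-.0,.0,w*.85,.087,zt))+[-L/2+.068,0,0]]
    c=0
    for n,m in ym.items():
        r=render(n,parts,[x,y,h]);c+=1-np.minimum(r,m).sum()/np.maximum(r,m).sum()
    return c/2
x0=np.array([.53,-.203,.52,.048,.1,.105]);sim=np.r_[[x0],x0+np.diag([.008,.008,.1,.006,.01,.006])]
r=minimize(f,x0,method='Nelder-Mead',options=dict(initial_simplex=sim,xatol=2e-4,fatol=1e-4,maxfev=300));print(r.x,r.fun)
x,y,h=r.x[:3];print('axis from car',x-.0375*np.cos(h),y-.0375*np.sin(h))
h=.52;print('grip', .499+.012*np.cos(h),-.223+.012*np.sin(h))
for n in('side','top'):
  P=at_z(n,[[256.8,278.3],[366.2,263.8]][n=='top':][:1],.085);print('pad at z .085',n,P, 'in holder', (P[0,:2]-[.499,-.223])@np.array([[np.cos(h),-np.sin(h)],[np.sin(h),np.cos(h)]]))
E
python3 m2.py
```

```text
[ 0.5286 -0.2044  0.5198  0.047   0.0998  0.1046] 0.04369039983800582
axis from car 0.49608958887140664 -0.22306256917258457
grip 0.5094138301561318 -0.21703743834587516
pad at z .085 side [[ 0.4454 -0.2556  0.085 ]] in holder [-0.0627 -0.0017]
pad at z .085 top [[ 0.4489 -0.2451  0.085 ]] in holder [-0.0544  0.0057]
```

```bash
cat > t.py <<'E'
import sys
from h import *
np.set_printoptions(precision=4,suppress=True)
s=observe();M=R.from_rotvec(s['ee_rot']).as_matrix()
print('clk',s['clock'],'pos',s['position'],'psi',np.arctan2(M[1,0],M[0,0]),'tilt',M[:,2],'F',s['force'],'w',s['width'],'g',s['gripper_force'],'q',np.array(s['joints']))
a=[float(v) for v in sys.argv[1:]]
if a:
    c,si=np.cos(a[3]),np.sin(a[3]);D=np.array([[c,si,0],[si,-c,0],[0,0,-1]]).T
    print('shift',M.T@(np.array(a[:3])-s['position']),'turn',R.from_matrix(M.T@D).as_rotvec())
E
python3 t.py .508 -.217 .20 .52
```

```text
clk 1.7 pos [ 0.1381 -0.6096  0.2267] psi 0.2227291552457494 tilt [ 0.     -0.0001 -1.    ] F [-0.1387  0.8545  0.1562] w 0.9983777766386827 g 0.0 q [ 1.2454  0.4345  0.025   1.5732 -0.0116  1.134  -0.0751]
shift [ 0.4475 -0.3012  0.0267] turn [ 0.0001  0.     -0.2973]
```

Request:
{"name": "jog_arm", "arguments": {"motion": [[[0.02,-0.013,0,0,0,0,-1],[0.05,-0.034,0,0,0,-0.03,-1],[0.08,-0.054,0,0,0,-0.06,-1],[0.11,-0.074,0,0,0,-0.09,-1],[0.14,-0.094,0,0,0,-0.12,-1],[0.17,-0.114,0,0,0,-0.15,-1],[0.2,-0.135,0,0,0,-0.18,-1],[0.23,-0.155,0,0,0,-0.21,-1],[0.26,-0.175,0,0,0,-0.24,-1],[0.29,-0.195,0,0,0,-0.27,-1]]]}}

```text
clock: 2.53
position: [0.3788, -0.354, 0.227]
ee_rot: [3.046, 0.768, 0.0]
force: [0.6, -0.2, 0.3]
width: 1.0
gripper_force: 0.0
```

```bash
python3 t.py .508 -.217 .20 .52
```

```text
clk 2.5333 pos [ 0.3788 -0.354   0.227 ] psi 0.4940178261504066 tilt [ 0.0004 -0.0005 -1.    ] F [ 0.609  -0.1612  0.2953] w 0.9996917321460747 g 0.0 q [ 0.7881  0.2724 -0.1747  1.8187  0.054   1.0544 -0.4837]
shift [ 0.1787 -0.0594  0.027 ] turn [ 0.0006 -0.0001 -0.026 ]
```

Request:
{"name": "jog_arm", "arguments": {"motion": [[[0.03,-0.01,0,0,0,-0.005,-1],[0.06,-0.02,0,0,0,-0.01,-1],[0.09,-0.03,0,0,0,-0.015,-1],[0.12,-0.04,0,0,0,-0.02,-1],[0.15,-0.05,0.01,0,0,-0.026,-1],[0.17,-0.057,0.02,0,0,-0.026,-1],[0.179,-0.0595,0.027,0,0,-0.026,-1],[0.179,-0.0595,0.04,0,0,-0.026,-1],[0.179,-0.0595,0.05,0,0,-0.026,-1],[0.179,-0.0595,0.05,0,0,-0.026,-1]]]}}

```text
clock: 3.37
position: [0.5055, -0.2189, 0.1746]
ee_rot: [-3.035, -0.804, 0.006]
force: [0.2, 0.0, -0.9]
width: 1.001
gripper_force: 0.0
```

```bash
python3 t.py .508 -.217 .06 .52; python3 - <<'E'
from h import *
a=get_image('side');b=get_image('top')
save('pre',np.hstack([cv2.resize(a[190:310,215:345],(390,360)),cv2.resize(b[180:300,285:415],(390,360))]))
E
```

```text
clk 3.3667 pos [ 0.5055 -0.2189  0.1746] psi 0.5176939198838475 tilt [-0.0038  0.0006 -1.    ] F [ 0.2181  0.0124 -0.8778] w 1.0011663444554717 g 0.0 q [ 0.498   0.3844 -0.2488  1.803   0.1126  0.9718 -0.8505]
shift [ 0.0034 -0.0001  0.1146] turn [-0.0024  0.003  -0.0023]
```

View pics/pre.png

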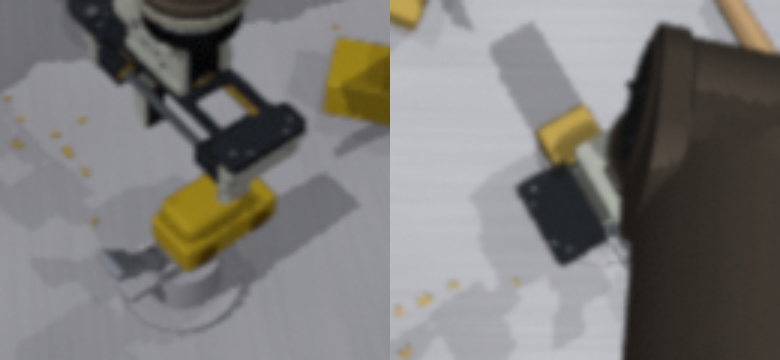

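The open gripper is above the car, its fingers on both sides and aligned with it: finger at side (235,185) in the crop, car at (212,215). I'll descend.

Request:
{"name": "jog_arm", "arguments": {"motion": [[[0.002,0,0.015,0,0.001,0,-1],[0.003,0,0.03,0,0.002,0,-1],[0.003,0,0.045,0,0.002,0,-1],[0.003,0,0.06,0,0.002,0,-1],[0.003,0,0.075,0,0.002,0,-1],[0.003,0,0.09,0,0.002,0,-1],[0.003,0,0.1,0,0.002,0,-1],[0.003,0,0.108,0,0.002,0,-1],[0.003,0,0.1145,0,0.002,0,-1],[0.003,0,0.1145,0,0.002,0,-1]]], "force": 50}}

```text
clock: 4.3
position: [0.5096, -0.2169, 0.0615]
ee_rot: [-3.036, -0.805, -0.002]
force: [-0.6, 0.2, 0.4]
width: 0.998
gripper_force: 0.0
```

```bash
python3 t.py .508 -.217 .06 .52
```

```text
clk 4.3 pos [ 0.5096 -0.2169  0.0615] psi 0.5184106918800131 tilt [ 0.0008  0.0012 -1.    ] F [-0.5742  0.2476  0.3909] w 0.9975772469006812 g 0.0 q [ 0.4704  0.5269 -0.2249  1.9084  0.1682  0.7239 -0.9037]
shift [-0.0014 -0.0007  0.0015] turn [-0.0006 -0.0012 -0.0016]
```

Request:
{"name": "jog_arm", "arguments": {"motion": [[[0,0,0,0,0,0,-0.5],[0,0,0,0,0,0,-0.3],[0,0,0,0,0,0,-0.1],[0,0,0,0,0,0,0.2],[0,0,0,0,0,0,1],[0,0,0,0,0,0,1],[0,0,0,0,0,0,1],[0,0,0,0,0,0,1]]], "force": 12}}

```text
clock: 4.97
position: [0.51, -0.2163, 0.0624]
ee_rot: [-3.036, -0.806, -0.003]
force: [-1.9, 2.4, 4.8]
width: 0.59
gripper_force: 12.0
```

Request:
{"name": "jog_arm", "arguments": {"motion": [[[0,0,0,0,0,0,1],[0,0,0,0,0,0,1],[0,0,0,0,0,0,1],[0,0,0,0,0,0,1]]], "force": 50}}

```text
clock: 5.3
position: [0.51, -0.2163, 0.0624]
ee_rot: [-3.036, -0.806, -0.003]
force: [-2.2, 2.1, 6.0]
width: 0.584
gripper_force: 50.0
```

```bash
python3 t.py
```

```text
clk 5.3 pos [ 0.51   -0.2163  0.0624] psi 0.5190143113006677 tilt [ 0.0016  0.0014 -1.    ] F [-2.2136  2.0676  5.9867] w 0.584348022280016 g 50.00005781650543 q [ 0.4701  0.5256 -0.2259  1.908   0.1676  0.7249 -0.9037]
```

The grip is firm: the width is 53.7 mm against 54 expected. I'll lift.

Request:
{"name": "jog_arm", "arguments": {"motion": [[[0,0,-0.005,0,0,0,1],[0,0,-0.012,0,0,0,1],[0,0,-0.022,0,0,0,1],[0,0,-0.037,0,0,0,1],[0,0,-0.055,0,0,0,1],[0,0,-0.075,0,0,0,1],[0,0,-0.095,0,0,0,1],[0,0,-0.115,0,0,0,1],[0,0,-0.13,0,0,0,1],[0,0,-0.14,0,0,0,1]]]}}

```text
clock: 6.13
position: [0.5102, -0.2172, 0.2046]
ee_rot: [3.036, 0.805, 0.006]
force: [1.2, -0.1, -7.2]
width: 0.583
gripper_force: 50.0
```

```bash
python3 t.py .498 .166 .2 .52
```

```text
clk 6.1333 pos [ 0.5102 -0.2172  0.2046] psi 0.5185321395412554 tilt [ 0.004  0.    -1.   ] F [ 1.1741 -0.0767 -7.1576] w 0.5825116074217409 g 49.99328434467316 q [ 0.4995  0.356  -0.2548  1.7632  0.1014  1.0314 -0.844 ]
shift [ 0.1793 -0.3389  0.0046] turn [ 0.002  -0.0035 -0.0015]
```

Request:
{"name": "jog_arm", "arguments": {"motion": [[[0.006,-0.011,0,0,0,0,1],[0.016,-0.03,0,0,0,0,1],[0.029,-0.055,0,0,0,0,1],[0.045,-0.085,0,0,0,0,1],[0.061,-0.115,0,0,0,0,1],[0.077,-0.145,0,0,0,0,1],[0.093,-0.175,0,0,0,0,1],[0.108,-0.204,0,0,0,0,1],[0.12,-0.227,0,0,0,0,1],[0.127,-0.24,0,0,0,0,1]]]}}

```text
clock: 6.97
position: [0.4998, 0.059, 0.2022]
ee_rot: [-3.033, -0.812, -0.002]
force: [-0.5, -1.0, -6.2]
width: 0.586
gripper_force: 50.0
```

Request:
{"name": "jog_arm", "arguments": {"motion": [[[0.004,-0.008,0,0,0,0,1],[0.01,-0.02,0,0,0,0,1],[0.018,-0.034,0,0,0,0,1],[0.027,-0.052,0,0,0,0,1],[0.036,-0.068,0,0,0,0,1],[0.043,-0.082,0,0,0,0,1],[0.048,-0.092,0,0,0,0,1],[0.051,-0.098,0,0,0,0,1],[0.052,-0.099,0,0,0,0,1],[0.052,-0.099,0,0,0,0,1]]]}}

```text
clock: 7.8
position: [0.4972, 0.1657, 0.2024]
ee_rot: [3.036, 0.805, 0.002]
force: [0.0, -0.8, -6.0]
width: 0.583
gripper_force: 50.0
```

```bash
python3 t.py .498 .166 .2 .52; python3 - <<'E'
from h import *
a=get_image('side');b=get_image('top')
save('above',np.hstack([cv2.resize(a[110:210,195:325],(520,400),interpolation=cv2.INTER_CUBIC)]))
save('above2',b)
E
```

```text
clk 7.8 pos [0.4972 0.1657 0.2024] psi 0.5185995400056577 tilt [ 0.0014  0.0003 -1.    ] F [ 0.0439 -0.7585 -5.9678] w 0.5825566482647676 g 49.993337988853455 q [-0.1004  0.3303 -0.4149  1.825   0.1549  1.0165 -1.6292]
shift [0.0008 0.0001 0.0024] turn [ 0.0005 -0.0014 -0.0014]
```

View pics/above.png

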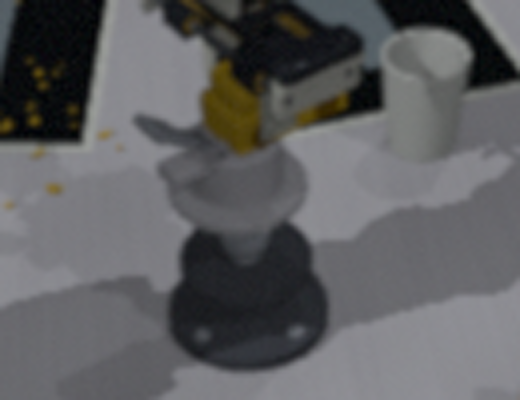

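The holder hangs over the stand. The ring is centred near (237,185) in the crop and the collar near (247,255). I'll overlay the predicted ring.

```bash
cat > ov.py <<'E'
from fit import *
import sys
im={n:get_image(n) for n in('side','top')}
s=observe();p=s['position'];M=R.from_rotvec(s['ee_rot']).as_matrix();h=np.arctan2(M[1,0],M[0,0])
ax=p[:2]-.0135*np.array([np.cos(h),np.sin(h)]);z=p[2]-.0624;print('axis',ax,'z',z)
def ov(n,x,y,w=78,hh=78,S=5):
    I=cv2.resize(im[n][y:y+hh,x:x+w],None,fx=S,fy=S,interpolation=cv2.INTER_CUBIC)
    for q,c,zz in((disc(.055,0),(255,0,0),z),(disc(.055,.01),(255,120,0),z),(disc(.036,.053),(255,0,255),z)):
        P=proj(n,q+[ax[0],ax[1],zz]);cv2.polylines(I,[((P-[x,y]+.5)*S).astype(np.int32).reshape(-1,1,2)],True,c,1)
    for zz,r,c in((0,.068,(0,255,0)),(.07,.055,(0,255,255))):
        P=proj(n,disc(r,zz)+[.488,.1605,0]);cv2.polylines(I,[((P-[x,y]+.5)*S).astype(np.int32).reshape(-1,1,2)],True,c,1)
    return I
save(sys.argv[1],np.hstack([ov('side',215,128),ov('top',180,205)]))
E
python3 ov.py ov1
```

```text
axis [0.48560878 0.1583586 ] z 0.14008938601445936
```

View pics/ov1.png

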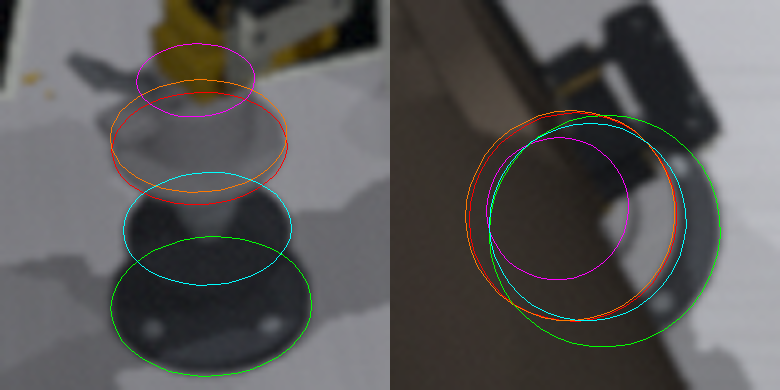

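```bash
cat > edge.py <<'E'
from fit import *
from scipy.ndimage import map_coordinates
np.set_printoptions(precision=4,suppress=True)
s=observe();p=s['position'];M=R.from_rotvec(s['ee_rot']).as_matrix();h=np.arctan2(M[1,0],M[0,0])
ax=p[:2]-.0135*np.array([np.cos(h),np.sin(h)]);z=p[2]-.0624
I={n:np.mean([cv2.cvtColor(get_image(n),cv2.COLOR_RGB2GRAY).astype(float) for _ in range(4)],0) for n in('side','top')}
G={}
for n in I:
    b=cv2.GaussianBlur(I[n],(0,0),.8);G[n]=(cv2.Sobel(b,cv2.CV_64F,1,0)/8,cv2.Sobel(b,cv2.CV_64F,0,1)/8)
def score(n,parts,c,sel):
    H=cv2.convexHull(proj(n,np.vstack(parts)+[c[0],c[1],0]).astype(np.float32)).reshape(-1,2)
    P=np.r_[H,H[:1]];L=np.r_[0,np.cumsum(np.hypot(*np.diff(P,axis=0).T))];t=np.linspace(0,L[-1],400)
    Q=np.c_[np.interp(t,L,P[:,0]),np.interp(t,L,P[:,1])];nrm=Q-Q.mean(0)
    T=np.gradient(Q,axis=0);N=np.c_[T[:,1],-T[:,0]];N/=np.linalg.norm(N,axis=1)[:,None]+1e-9;N*=np.sign((N*nrm).sum(1))[:,None]
    g=[map_coordinates(q,Q[:,::-1].T,order=1) for q in G[n]]
    d=g[0]*N[:,0]+g[1]*N[:,1];u=nrm/np.abs(nrm).max(0)
    return np.abs(d[sel(u)]).mean()
ring=[disc(.055,z),disc(.055,z+.01)]
g=np.arange(-.008,.0081,.001)
def best(n,parts,c0,sel):
    A=np.array([[score(n,parts,[c0[0]+a,c0[1]+b],sel) for b in g] for a in g]);i=np.unravel_index(A.argmax(),A.shape)
    w=np.exp((A-A.max())/A.max()*40);w/=w.sum()
    return c0+np.array([g[i[0]],g[i[1]]]),c0+np.array([(w.sum(1)*g).sum(),(w.sum(0)*g).sum()]),A.max()
low=lambda u:u[:,1]>-.2
print('pred',ax)
print('ring side',best('side',ring,ax,low))
print('ring top',best('top',ring,ax,lambda u:(u[:,0]>.5)&(u[:,1]>-.2)))
st=np.array([.488,.1605])
print('foot side',best('side',[disc(.068,0),disc(.068,.012)],st,low))
print('foot top',best('top',[disc(.068,0),disc(.068,.012)],st,lambda u:(u[:,0]>.4)&(u[:,1]>-.2)))
E
python3 edge.py
```

```text
pred [0.4856 0.1584]
ring side (array([0.4846, 0.1594]), array([0.4843, 0.1595]), np.float64(10.885054715282894))
ring top (array([0.4866, 0.1584]), array([0.4868, 0.1585]), np.float64(18.788962571856096))
foot side (array([0.489 , 0.1615]), array([0.4883, 0.1611]), np.float64(22.977922825402935))
foot top (array([0.489 , 0.1595]), array([0.4887, 0.1598]), np.float64(26.697728613403175))
```

```bash
python3 t.py .5002 .1673 .1784 .5186
```

```text
clk 8.4 pos [0.4972 0.1662 0.2026] psi 0.5186315417560701 tilt [ 0.0017  0.0009 -1.    ] F [ 0.8037  0.333  -6.5225] w 0.583879363282624 g 49.99347388744354 q [-0.1004  0.3301 -0.4156  1.8249  0.1546  1.0164 -1.6297]
shift [0.0032 0.0005 0.0242] turn [ 0.0001 -0.002   0.    ]
```

Request:
{"name": "jog_arm", "arguments": {"motion": [[[0.001,0,0.003,0,-0.001,0,1],[0.002,0,0.008,0,-0.002,0,1],[0.003,0.0005,0.014,0,-0.002,0,1],[0.003,0.0005,0.02,0,-0.002,0,1],[0.003,0.0005,0.024,0,-0.002,0,1],[0.003,0.0005,0.024,0,-0.002,0,1],[0.003,0.0005,0.024,0,-0.002,0,1]]]}}

```text
clock: 8.98
position: [0.4998, 0.1672, 0.1781]
ee_rot: [3.036, 0.806, -0.002]
force: [0.8, 0.1, -6.3]
width: 0.581
gripper_force: 50.0
```

```bash
python3 t.py .5002 .1673 .1784 .5186; python3 edge.py
```

```text
clk 8.9833 pos [0.4998 0.1672 0.1781] psi 0.518827169728224 tilt [-0.0009 -0.0003 -1.    ] F [ 0.7976  0.0679 -6.296 ] w 0.5814703641379354 g 49.99343454837799 q [-0.109   0.3618 -0.4097  1.8471  0.1718  0.9683 -1.6449]
shift [ 0.0004  0.0002 -0.0003] turn [-0.0002  0.001   0.0002]
pred [0.4881 0.1606]
ring side (array([0.4871, 0.1616]), array([0.4869, 0.1617]), np.float64(13.560334306756326))
ring top (array([0.4911, 0.1596]), array([0.4903, 0.16  ]), np.float64(17.601007272885703))
foot side (array([0.489 , 0.1615]), array([0.4883, 0.1611]), np.float64(23.01367927405703))
foot top (array([0.489 , 0.1595]), array([0.4891, 0.1597]), np.float64(25.68481641905846))
```

The ring and stand now agree within about 1 mm. I'll lower slowly and watch the force.

Request:
{"name": "jog_arm", "arguments": {"motion": [[[0,0,0.003,0,0.001,0,1],[0,0,0.006,0,0.001,0,1],[0,0,0.009,0,0.001,0,1],[0,0,0.012,0,0.001,0,1],[0,0,0.015,0,0.001,0,1],[0,0,0.018,0,0.001,0,1],[0,0,0.02,0,0.001,0,1],[0,0,0.02,0,0.001,0,1]]]}}

```text
clock: 10.05
position: [0.4998, 0.1672, 0.158]
ee_rot: [-3.036, -0.806, -0.0]
force: [-0.1, -0.6, -6.9]
width: 0.58
gripper_force: 50.0
```

```bash
python3 t.py .5002 .1673 .1324 .5186
```

```text
clk 10.05 pos [0.4998 0.1672 0.158 ] psi 0.5187523261855793 tilt [ 0.0001  0.0002 -1.    ] F [-0.0845 -0.5603 -6.936 ] w 0.5802902080761138 g 49.993475675582886 q [-0.1148  0.3838 -0.4046  1.8721  0.1859  0.9223 -1.6579]
shift [0.0004 0.0001 0.0256] turn [-0.0001 -0.0001  0.0002]
```

Request:
{"name": "jog_arm", "arguments": {"motion": [[[0,0,0.003,0,0,0,1],[0,0,0.006,0,0,0,1],[0,0,0.009,0,0,0,1],[0,0,0.012,0,0,0,1],[0,0,0.015,0,0,0,1],[0,0,0.018,0,0,0,1],[0,0,0.02,0,0,0,1],[0,0,0.02,0,0,0,1]]]}}

```text
clock: 10.72
position: [0.4998, 0.1672, 0.138]
ee_rot: [-3.036, -0.806, -0.0]
force: [-0.6, 0.0, -6.1]
width: 0.585
gripper_force: 50.0
```

```bash
python3 t.py .5002 .1673 .1324 .5186
```

```text
clk 10.7167 pos [0.4998 0.1672 0.138 ] psi 0.5187119879260175 tilt [ 0.0001  0.0001 -1.    ] F [-0.6028  0.0178 -6.0719] w 0.5852861271072936 g 49.99342203140259 q [-0.1216  0.4077 -0.3982  1.8943  0.201   0.8783 -1.6717]
shift [0.0004 0.0001 0.0056] turn [-0.0001 -0.0001  0.0001]
```

Request:
{"name": "jog_arm", "arguments": {"motion": [[[0,0,0.0012,0,0,0,1],[0,0,0.0024,0,0,0,1],[0,0,0.0034,0,0,0,1],[0,0,0.0044,0,0,0,1],[0,0,0.005,0,0,0,1],[0,0,0.0055,0,0,0,1],[0,0,0.0055,0,0,0,1]]]}}

```text
clock: 11.3
position: [0.5, 0.1673, 0.133]
ee_rot: [-3.036, -0.806, -0.001]
force: [-0.0, 0.5, -6.5]
width: 0.585
gripper_force: 50.0
```

```bash
python3 t.py .5002 .1673 .1324 .5186
```

```text
clk 11.3 pos [0.5    0.1673 0.133 ] psi 0.5186710109760344 tilt [ 0.0008  0.0004 -1.    ] F [-0.0045  0.5311 -6.519 ] w 0.5853110817084717 g 49.993382692337036 q [-0.1236  0.4139 -0.3964  1.8997  0.2052  0.8665 -1.6755]
shift [0.0001 0.0001 0.0006] turn [ 0.     -0.0009  0.0001]
```

Request:
{"name": "jog_arm", "arguments": {"motion": [[[0,0,0.0005,0,0,0,1],[0,0,0.001,0,0,0,1],[0,0,0.0015,0,0,0,1],[0,0,0.0015,0,0,0,1]]]}}

```text
clock: 11.63
position: [0.5002, 0.1674, 0.1324]
ee_rot: [-3.037, -0.806, -0.003]
force: [-2.4, -2.2, 4.7]
width: 0.584
gripper_force: 50.0
```

```bash
python3 t.py .5002 .1673 .1324 .5186
```

```text
clk 11.6333 pos [0.5002 0.1674 0.1324] psi 0.5186098054893459 tilt [ 0.0016  0.0005 -1.    ] F [-2.3985 -2.1593  4.6681] w 0.5841205078647131 g 49.995625019073486 q [-0.1241  0.4145 -0.3961  1.9005  0.2061  0.8645 -1.6765]
shift [-0.0001  0.0001  0.    ] turn [ 0.0004 -0.0016  0.    ]
```

It is seated: the TCP height of 0.1324 matches the prediction exactly, and the contact force is light. I'll release and raise.

Request:
{"name": "jog_arm", "arguments": {"motion": [[[0,0,-0.0005,0,0,0,1],[0,0,-0.0005,0,0,0,0],[0,0,-0.0005,0,0,0,-0.3],[0,0,-0.0005,0,0,0,-0.6],[0,0,-0.0005,0,0,0,-0.9],[0,0,-0.0005,0,0,0,-0.9],[0,0,-0.0005,0,0,0,-0.9],[0,0,-0.0005,0,0,0,-0.9]]], "force": 10}}

```text
clock: 12.3
position: [0.5002, 0.1674, 0.1321]
ee_rot: [-3.036, -0.806, -0.002]
force: [-0.5, -0.1, 0.5]
width: 0.935
gripper_force: 0.0
```

Request:
{"name": "jog_arm", "arguments": {"motion": [[[0,0,-0.01,0,0,0,-0.9],[0,0,-0.03,0,0,0,-0.9],[0,0,-0.05,0,0,0,-0.9],[0,0,-0.07,0,0,0,-0.9],[0,0,-0.09,0,0,0,-0.9],[0,0,-0.1,0,0,0,0],[-0.03,0,-0.1,0,0,0,1],[-0.06,0,-0.1,0,0,0,1],[-0.08,0,-0.1,0,0,0,1],[-0.08,0,-0.1,0,0,0,1]]]}}

```text
clock: 13.13
position: [0.4272, 0.1255, 0.232]
ee_rot: [3.035, 0.804, -0.002]
force: [-0.2, -0.8, -0.1]
width: 0.633
gripper_force: 0.0
```

```bash
sed -i "s/'side',215,128/'side',205,122/" ov.py; cat > ov3.py <<'E'
from fit import *
im={n:get_image(n) for n in('side','top')}
h=.5186;c,s=np.cos(h),np.sin(h);Rz=np.array([[c,-s,0],[s,c,0],[0,0,1]])
def pad(a):
    P=[]
    for l in(.034,.062):
        for y in(-.015,.015): P.append([-.026-l*np.cos(a)+.005*np.sin(a),y,.058+l*np.sin(a)+.005*np.cos(a)])
    return np.array(P)[[0,1,3,2]]
def ov(n,x,y,w=78,hh=78,S=5):
    I=cv2.resize(im[n][y:y+hh,x:x+w],None,fx=S,fy=S,interpolation=cv2.INTER_CUBIC)
    for a,col in((0,(255,0,0)),(.5,(0,255,0)),(.68,(0,0,255))):
        P=proj(n,pad(a)@Rz.T+[.4885,.1605,.07]);cv2.polylines(I,[((P-[x,y]+.5)*S).astype(np.int32).reshape(-1,1,2)],True,col,1)
    return I
save('latch1',np.hstack([ov('side',200,110),ov('top',180,205)]))
E
python3 t.py; python3 ov3.py
```

```text
clk 13.1333 pos [0.4272 0.1255 0.232 ] psi 0.5179073340502924 tilt [-0.0009 -0.0018 -1.    ] F [-0.2483 -0.7612 -0.0769] w 0.6329487173958808 g 0.0 q [-0.026   0.1722 -0.4332  1.9503  0.085   1.0379 -1.5498]
```

View pics/latch1.png

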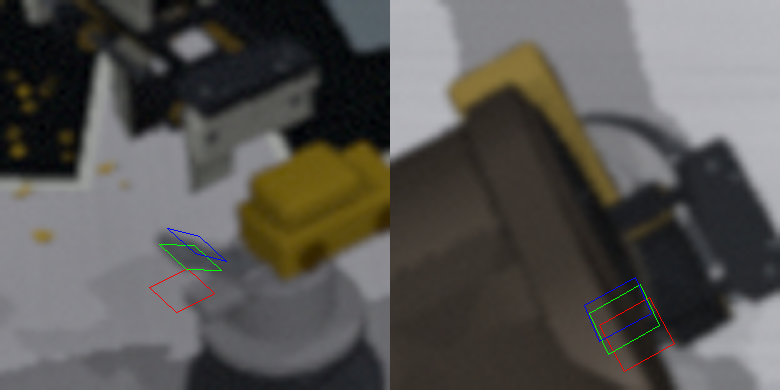

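The holder sits flat and upright on the stand. The lever pad is near side (195,250), at about 0.6 rad. I'll close the fingers and approach above the pad.

Request:
{"name": "jog_arm", "arguments": {"motion": [[[0,0,0,0,0,0,1],[0.004,0,0,0,0,0,1],[0.01,0,0.005,0,0,0,1],[0.018,0,0.015,0,0,0,1],[0.018,0,0.028,0,0,0,1],[0.018,0,0.04,0,0,0,1],[0.018,0,0.05,0,0,0,1],[0.018,0,0.058,0,0,0,1],[0.018,0,0.06,0,0,0,1],[0.018,0,0.06,0,0,0,1]]]}}

```text
clock: 14.07
position: [0.446, 0.1366, 0.1712]
ee_rot: [-3.036, -0.806, 0.001]
force: [0.4, 0.5, -0.4]
width: 0.005
gripper_force: 0.0
```

```bash
cat > arc.py <<'E'
from h import *
np.set_printoptions(precision=4,suppress=True)
s=observe();p=s['position'];M=R.from_rotvec(s['ee_rot']).as_matrix()
h=.5186;c,si=np.cos(h),np.sin(h)
print('clk',s['clock'],'pos',p,'F',s['force'],'w',s['width'],'holder x,y',(p[:2]-[.4885,.1605])@np.array([[c,-si],[si,c]]),'tilt',M[:,2])
for a in np.arange(.75,-.06,-.05):
    x=-.026-.048*np.cos(a)+.005*np.sin(a)+.005;z=.128+.048*np.sin(a)+.005*np.cos(a)
    print(round(a,2),M.T@(np.array([.4885+x*c,.1605+x*si,z])-p),z)
E
python3 arc.py
```

```text
clk 14.0667 pos [0.446  0.1366 0.1712] F [ 0.3509  0.5301 -0.4203] w 0.005238449955451735 holder x,y [-0.0487  0.0003] tilt [-0.0006  0.0002 -1.    ]
0.75 [-0.004   0.0003  0.0068] 0.16437710482548915
0.7 [-0.0057  0.0003  0.0085] 0.1627466599238316
0.65 [-0.0074  0.0003  0.0102] 0.16102936646807517
0.6 [-0.009   0.0003  0.012 ] 0.1592295167975101
0.55 [-0.0106  0.0003  0.0139] 0.15735160959896916
0.5 [-0.012   0.0003  0.0158] 0.1554003386624536
0.45 [-0.0133  0.0003  0.0178] 0.1533805811491024
0.4 [-0.0145  0.0003  0.0199] 0.15129738540082965
0.35 [-0.0156  0.0003  0.0221] 0.14915595832209855
0.3 [-0.0166  0.0004  0.0243] 0.14696165236537231
0.25 [-0.0175  0.0004  0.0265] 0.1447199521527703
0.2 [-0.0183  0.0004  0.0288] 0.14243646076736913
0.15 [-0.019   0.0004  0.0311] 0.14011688574841294
0.1 [-0.0195  0.0004  0.0335] 0.13776702482543784
0.05 [-0.0199  0.0004  0.0358] 0.13539275142696736
-0.0 [-0.0202  0.0004  0.0382] 0.13299999999999998
-0.05 [-0.0204  0.0004  0.0406] 0.13059475117698224
```

Request:
{"name": "jog_arm", "arguments": {"motion": [[[-0.004,0,0.004,0,0,0,1],[-0.006,0,0.0085,0,0,0,1],[-0.0075,0,0.01,0,0,0,1],[-0.009,0,0.012,0,0,0,1],[-0.0105,0,0.014,0,0,0,1],[-0.012,0,0.016,0,0,0,1],[-0.0133,0,0.018,0,0,0,1],[-0.0145,0,0.02,0,0,0,1],[-0.0156,0,0.022,0,0,0,1],[-0.0166,0,0.0243,0,0,0,1]]]}}

```text
clock: 14.9
position: [0.4318, 0.1284, 0.1476]
ee_rot: [-3.036, -0.806, -0.002]
force: [0.9, 0.7, 0.7]
width: 0.002
gripper_force: 0.4
```

```bash
python3 arc.py | sed -n '1p;11,$p'
```

```text
clk 14.9 pos [0.4318 0.1284 0.1476] F [0.9376 0.7145 0.7249] w 0.0022988480144850434 holder x,y [-0.0651  0.0002] tilt [ 0.0012  0.0006 -1.    ]
0.3 [-0.0003  0.0002  0.0006] 0.14696165236537231
0.25 [-0.0012  0.0002  0.0029] 0.1447199521527703
0.2 [-0.0019  0.0002  0.0051] 0.14243646076736913
0.15 [-0.0026  0.0002  0.0075] 0.14011688574841294
0.1 [-0.0031  0.0002  0.0098] 0.13776702482543784
0.05 [-0.0036  0.0002  0.0122] 0.13539275142696736
-0.0 [-0.0039  0.0002  0.0146] 0.13299999999999998
-0.05 [-0.0041  0.0002  0.017 ] 0.13059475117698224
```

Request:
{"name": "jog_arm", "arguments": {"motion": [[[-0.0007,0,0.002,0,0,0,1],[-0.0013,0,0.0035,0,0,0,1],[-0.002,0,0.005,0,0,0,1],[-0.0025,0,0.0068,0,0,0,1],[-0.003,0,0.0085,0,0,0,1],[-0.0033,0,0.01,0,0,0,1],[-0.0036,0,0.0115,0,0,0,1],[-0.0038,0,0.013,0,0,0,1],[-0.0038,0,0.0138,0,0,0,1]]]}}

```text
clock: 15.65
position: [0.4284, 0.1264, 0.1337]
ee_rot: [-3.036, -0.806, -0.001]
force: [-0.2, -0.4, 0.4]
width: 0.003
gripper_force: 0.4
```

Request:
{"name": "jog_arm", "arguments": {"motion": [[[0,0,0.0005,0,0,0,1],[0,0,0.001,0,0,0,1],[0,0,0.001,0,0,0,1]]]}}

```text
clock: 15.9
position: [0.4284, 0.1264, 0.1332]
ee_rot: [3.036, 0.806, 0.001]
force: [-1.4, -0.5, 7.1]
width: 0.005
gripper_force: 3.2
```

```bash
python3 arc.py | sed -n '1p;17p'
```

```text
clk 15.9 pos [0.4284 0.1264 0.1332] F [-1.4065 -0.4638  7.1066] w 0.004947751590428262 holder x,y [-0.0691  0.0002] tilt [ 0.0007  0.0001 -1.    ]
-0.0 [0.0001 0.0002 0.0002] 0.13299999999999998
```

The stop was reached at 7 N, at the height of the fully lowered pad. I'll nudge slightly more, then withdraw straight up.

Request:
{"name": "jog_arm", "arguments": {"motion": [[[0,0,0.0005,0,0,0,1],[0,0,0.0005,0,0,0,1],[0,0,0.0005,0,0,0,1]]]}}

```text
clock: 16.15
position: [0.4284, 0.1264, 0.133]
ee_rot: [3.036, 0.806, 0.002]
force: [-3.1, -1.3, 11.0]
width: 0.006
gripper_force: 6.0
```

Request:
{"name": "jog_arm", "arguments": {"motion": [[[0,0,-0.005,0,0,0,1],[0,0,-0.015,0,0,0,1],[0,0,-0.035,0,0,0,1],[0,0,-0.06,0,0,0,1],[0,0,-0.09,0,0,0,1],[0.0,0.02,-0.12,0,0,0,1],[0.0,0.05,-0.14,0,0,0,1],[0.0,0.08,-0.15,0,0,0,1],[0.0,0.1,-0.15,0,0,0,1],[0.0,0.1,-0.15,0,0,0,1]]]}}

```text
clock: 16.98
position: [0.48, 0.0351, 0.2836]
ee_rot: [3.037, 0.796, 0.005]
force: [-0.4, 0.9, 0.5]
width: 0.005
gripper_force: 0.0
```

```bash
sed -i "s/latch1/latch2/;s/'top',180,205/'top',185,200/" ov3.py; python3 ov3.py; python3 t.py
```

```text
clk 17.0833 pos [0.4778 0.0392 0.2827] psi 0.5170940679953506 tilt [ 0.0006  0.0008 -1.    ] F [-0.771  -0.0505 -0.0299] w 0.005249152603697721 g 0.0 q [ 0.1166  0.1774 -0.3598  1.806   0.0669  1.1693 -1.3179]
```

View pics/latch2.png

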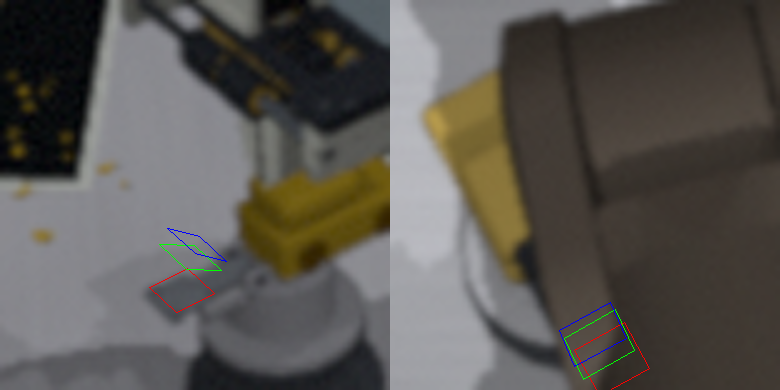

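The pad now lies exactly in the red "down" outline, near (180,292). The holder sits flat and the gripper is clear at z = 0.28. I'll hand it in.

```bash
python3 -c "
from cell import *
print(sign_off())"
```

```text
the job is handed in; nothing more can be done
None
```

The yellow holder is seated flat on the stand's collar with its latch lever pressed fully down, the gripper is clear of everything, and the job was handed in at about 17 s on the robot's clock.

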